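# Release the lid stay, shut the battery case and bolt it

### The job

The grey steel battery case is propped open by a folding metal stay on its left side. Lift the stay's knuckle by its finger bar, up and towards the front of the case, until it is well past straight and stays broken; then lower the lid by its front handle without letting it drop, and once the lid is fully shut slide the bolt on the front of the case all the way home through the eye of the lid.

Things in the scene. Friction and masses are not known exactly. Their poses are not given: they have to be found in the camera images.
- case: open sheet-steel battery case, 160 mm front to back (its x), 220 mm wide (its y), 74 mm high; it is fixed to the bench. Origin: centre of its underside on the bench. Its own -x axis points out of the front (towards the robot), +y to its left end, z up. It stands turned by up to 0.3 rad.
- lid_hinge (a point): middle of the lid's hinge axis, which runs along the case's y at the rear edge: 83 mm behind the case's centre (+x) and 76 mm above the bench. The pan lid is 226 mm wide (113 mm either side of the middle), 165 mm from hinge to front lip, 14 mm deep.
- lid (a joint): lid hinge, rad: 0 as it stands open on the locked stay (lid 75 degrees above level, leaning a little to the front), grows as it is lowered, 1.309 = fully shut. It cannot be lowered while the stay is locked. A stiff hinge (0.25 N m) holds it up by itself only while it stands within about 15 degrees of its open position; lower than that it falls (about 0.45 kg) unless held.
- lid_handle (a point): middle of the lid's handle: a round steel bar 10 mm in diameter, 70 mm long along the case's y, standing 36 mm clear out in front of the lid's lip; 202 mm from the hinge axis, in the plane of the lid. A loose pinch lets the lid turn about the bar.
- stay (a joint): knuckle joint of the folding stay, rad: 0 = locked (bent 0.28 rad past straight towards the hinge, against its stop), 0.28 = straight, grows as the knuckle is lifted away from the hinge and the stay folds; about 3.2 with the lid shut. Past about 0.75 it stays broken when let go, the lid still standing; at less it may sink back and lock.
- stay_grip (a point): middle of the stay's finger bar: a round steel bar 10 mm thick, sticking out to the case's left (its +y) from the knuckle, 27 mm on the near (right) side of the point to 19 mm beyond it. Pushed forward and up (case -x, +z) it swings on a 58 mm arc about the stay's foot, which is 41 mm in front of and 41 mm below its locked position; 23 mm along the arc breaks the stay.
- bolt (a joint): slide bolt on the front wall of the case, near its right-hand end, m: 0 = drawn back (it starts at 0 to 0.004), 0.022 = fully home. It slides along the case's +y with about 1.5 N of friction. It passes through the eye under the lid's lip, which is in line with it only when the lid is shut.
- bolt_knob (a point): middle of the bolt's knob: a round steel pin 9 mm in diameter (13 mm at its outer end) that sticks straight out of the front (case -x); the point is 32 mm in front of the wall, 50 mm above the bench; the pin runs from 22 mm nearer the wall to 12 mm farther out.

How it is judged:
By the outcome, as a careful person would: the job done as asked, in the order asked, and still so for the second after the job is handed in, with the robot touching nothing.
It also fails if it takes over 51 s, if anything falls off the work surface, if the arm or the gripper's body presses on something with over 40 N, if the wrist force passes 120 N, or if a joint passes its speed limit or range.

### The arm

A 6-joint arm with a two-finger parallel gripper is mounted at the origin on the work surface; the furniture and walls round the work are solid. World frame = base frame: x ahead of the robot, y to its left, z up, the work surface at z = 0. Lengths are in mm, angles in rad, forces in N, time in s.
With the tool pointing down it reaches from about 350 to 775 mm from the base axis. Payload 7.3 kg.
Tool frame: the origin (TCP) lies between the finger pads; the fingertips stand bot.tips_ahead ahead of it and the grasp point (between the pads) lies 6 mm ahead of it (bot.tips_ahead is the distance from the TCP to the fingertips, in mm); z points along the fingers, y is the line along which they close (so a half turn about z gives the same grasp; the last joint's range is limited). The gripper opens to 92 mm and grips with 3 to 60 N. Pads are 19 mm wide; open, the fingers measure 130 mm over their backs; the gripper's body (75 mm by 190 mm) begins 47 mm behind the grasp point.
Start: joints at [0.973, 0.342, 1.524, -0, 1.275, -0.146], TCP at [229.195, 472.347, 251.741] pointing down, gripper open.
Joint ranges: [-2.53, 2.53], [-0.77, 2.02], [0.04, 2.7], [-1, 4.14], [0.28, 2.66], [-3.11, 3.11]. Speed limits (rad/s): [2.57, 2.57, 3.14, 3.14, 3.14, 3.14].

### API

Orientations are given as [roll, pitch, yaw] about the fixed x, y, z axes, in that order (R = Rz(yaw) Ry(pitch) Rx(roll)).
In Python, from plant import bot gives the robot as it stands. The module is installed in compiled form; this text tells all that it offers.
- The arm moves only by the tool step_arm, never from a script. Its argument "targets" is one flat list of numbers, 7 for each row, row after row: the opening, from 0 (shut) to 1 (fully open), then the shift along the tool's x, y, z each as a share of 100 mm, from -1 to 1, then the turn, a rotation vector about the tool's x, y, z each as a share of pi/4 rad, from -1 to 1. A call has 1 to 20 rows; each row is the pose to reach, as a shift and turn from the pose commanded when the call began, along the tool's axes at that moment; what a row does not reach only later rows make up. A row lasts 1/8 s, in which the tool goes at most 62.5 mm and 10.7 degrees, less where a joint would pass 70% of its speed; a pose out of reach is approached as far as the arm can. A call with a number of a shift or a turn outside -1 to 1 is refused whole. A call with a gripper value outside its range is refused whole. The fingers move at their own pace and stop on an object; the grip force is fixed at half the most. Time passes only in rows, so rows that repeat a pose let the fingers close. It gives the time, the measured TCP pose, the force, the opening and the grip force at its end, in the units of the state.
- bot.get_obs(): the state, without advancing time (a new reading comes with each control period).
- bot.capture(name): name is "scene" or "side" or "wrist"; returns (picture, depth): 420x560x3 uint8, blue, green, red; 420x560 float32, mm along the optical axis (not along the pixel's ray), 0 where there is no reading.
- bot.camera_info(name): a dict with "fx", "fy", "cx", "cy" (pixels), "camera_from_world" (4x4, takes a point from world to camera coordinates); the wrist camera has in their place "hand_eye" (4x4, takes a point from camera to tool coordinates, whose origin is the TCP and whose axes are the flange's). Camera axes: x right, y down, z forward; pixel columns grow to the right and rows downward; lengths in mm; the calibration is good to about 2 mm. The wrist camera is an equidistant fisheye: a pixel r from the principal point sees the ray r / f radians off the axis. A picture is of the moment at which its call begins: read the wrist's pose just before it. camera_info takes no time and is no camera call.
- bot.close_job(): hands the job in; it is judged then, once.
The state is a dict: "time": time; "joint_positions": joint angles; "dq": joint speeds; "tau": joint torques, N m; "tool_pos": TCP position; "tcp_rot": TCP orientation; "contact_force": force on the tool from outside, world axes, zero at the start; "moment": the same for the moment, N m; "grip_width": finger opening in mm; "finger_force": force on a finger pad.
Only numpy, scipy, OpenCV 4.12 (cv2) and the standard library are available. Lean on these libraries where they do the work, as an engineer would, in place of code of your own. Each camera call takes 0.05 s, during which the arm holds its last target. There are 200 camera calls.

## Working session

There is one attempt and no reset: what is moved stays moved. The work goes in short steps, Python scripts to look and compute and a tool call to move; the robot and the scene stay as the last step left them, time stands still between calls to the robot, and variables do not carry over. Pictures are saved under pics/ and viewed, at most 10 in all, crops included, and the job is handed in when it is done.

Besides the shell and the picture viewer there is one more tool, called after ">>>" in YAML: its name, and indented under it one key for each argument. step_arm: Moves the arm, as the interface text tells. Shift numbers are shares of 100 mm and turn numbers shares of pi/4 rad, none past 1 either way. Its arguments: {"type":"object","properties":{"targets":{"type":"array"}},"required":["targets"]}

```bash
mkdir -p pics; ls
python3 - <<'E'
from plant import bot
import cv2,numpy as np
o=bot.get_obs();print(o, bot.tips_ahead)
for n in("scene","side"):
    p,d=bot.capture(n);cv2.imwrite(f"pics/{n}0.png",p);np.save(f"pics/{n}0.npy",d)
    i=bot.camera_info(n);print(n,i)
print(bot.camera_info("wrist"))
E
```

```text
pics
{'time': 0.0, 'joint_positions': array([ 9.72999016e-01,  3.42713754e-01,  1.52499574e+00, -2.52490540e-05,
        1.27536975e+00, -1.46017232e-01]), 'dq': array([ 2.23147049e-03, -4.68613453e-05, -7.24496913e-04,  6.73469724e-04,
       -2.42719877e-03,  1.31386855e-05]), 'tau': array([ 1.99616399e-03, -4.31251180e+01, -2.44217330e+01,  7.20295077e-02,
        5.59824833e-02, -1.68065044e-04]), 'tool_pos': array([228.99190456, 472.03538433, 251.05700135]), 'tcp_rot': array([-3.14011836e+00, -1.92410663e-04,  2.68981980e+00]), 'contact_force': array([ 0.4913267 , -0.23976771, -0.21889731]), 'moment': array([ 0.03177954, -0.00753993,  0.01376676]), 'finger_force': 0.0, 'grip_width': 91.58254444447606} 25.0
scene {'fx': 480.90709788139975, 'fy': 480.90709788139975, 'cx': 280.04714071735043, 'cy': 210.62298316873233, 'camera_from_world': array([[ 6.15288261e-01, -7.88193962e-01,  1.30626955e-02,
        -1.71694566e+02],
       [-6.02679777e-01, -4.81022322e-01, -6.36706065e-01,
         5.45221439e+02],
       [ 5.08131324e-01,  3.83885145e-01, -7.70995949e-01,
         6.4935661
[... 321 characters left out ...]
51732e-01, -4.33699515e-01, -8.53740774e-01,
         3.84459315e+02],
       [ 4.72348399e-01,  7.11168267e-01, -5.20698268e-01,
         5.35461312e+02],
       [ 0.00000000e+00,  0.00000000e+00,  0.00000000e+00,
         1.00000000e+00]])}
{'fx': 325.19226210127806, 'fy': 325.19226210127806, 'cx': 276.63077643020364, 'cy': 202.0743471538503, 'hand_eye': array([[ 1.08369842e-03, -9.64359607e-01, -2.64592846e-01,
         7.26517640e+01],
       [ 9.99998783e-01,  1.34209554e-03, -7.95809979e-04,
        -2.74665777e-01],
       [ 1.12255588e-03, -2.64591661e-01,  9.64359888e-01,
        -1.33255547e+02],
       [ 0.00000000e+00,  0.00000000e+00,  0.00000000e+00,
         1.00000000e+00]])}
```

View pics/scene0.png

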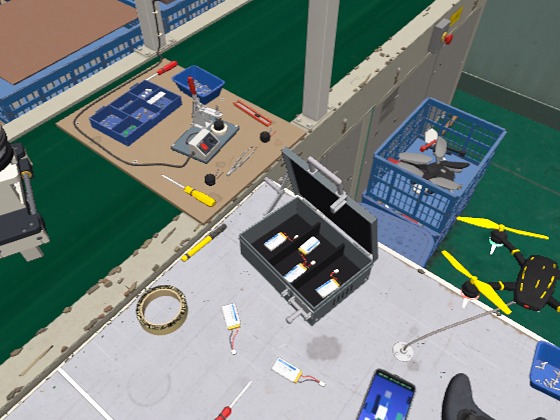

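View pics/side0.png

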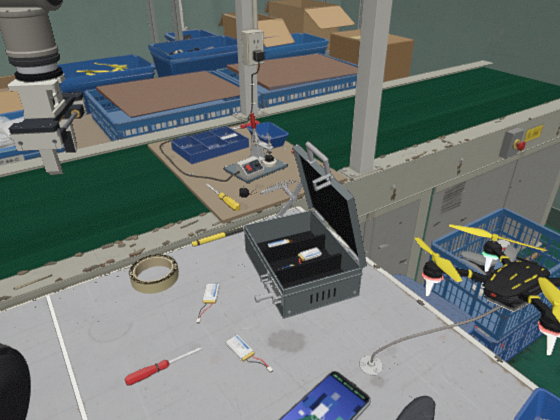

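The case is open: in the scene picture the handle is near (325,175), the stay's bar near (270,185) and the bolt knob near (293,315). I'll enlarge both pictures.

Run:
```python
import cv2
a=cv2.imread("pics/scene0.png")[140:330,230:390];b=cv2.imread("pics/side0.png")[135:325,235:375]
cv2.imwrite("pics/c1.png",cv2.resize(a[:,:],None,fx=3.15,fy=3.15,interpolation=cv2.INTER_CUBIC))
cv2.imwrite("pics/c2.png",cv2.resize(b,None,fx=3.15,fy=3.15,interpolation=cv2.INTER_CUBIC))
```

```text
(no output)
```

View pics/c1.png

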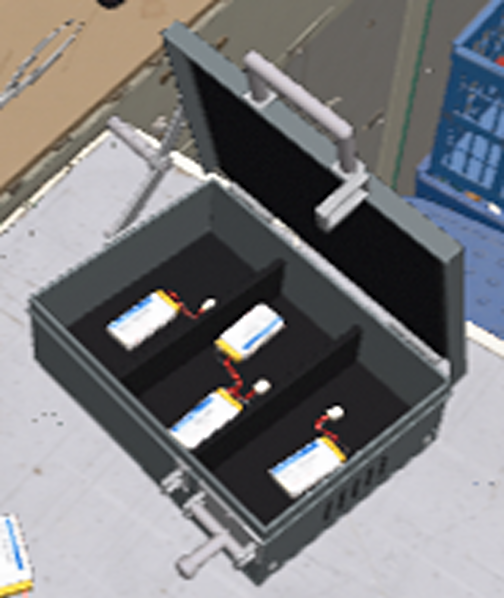

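View pics/c2.png

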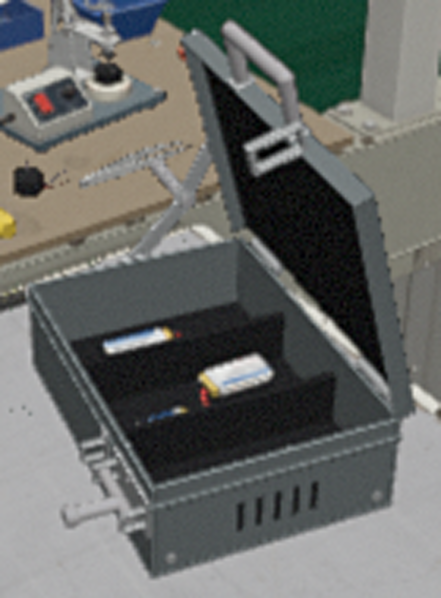

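Scene crop: handle bar (250,60)-(350,133), stay bar tip (115,124), knuckle about (160,160), knob tip (186,567), rim corners (33,303), (262,535), (450,380), (212,181). Side crop: handle (230,27)-(290,82), knob tip (70,515), knuckle (187,200), rim corners (32,292), (155,490), (400,437). Next I fit the case pose.

```bash
cat > h.py <<'E'
import numpy as np
from plant import bot
from scipy.optimize import least_squares
from scipy.spatial.transform import Rotation as Ro
C={n:bot.camera_info(n) for n in("scene","side")}
def proj(n,P):
    c=C[n];q=(c["camera_from_world"]@np.append(P,1))[:3]
    return np.array([c["fx"]*q[0]/q[2]+c["cx"],c["fy"]*q[1]/q[2]+c["cy"]])
def crop(n,u,v): return np.array([u,v])/3.15+([230,140] if n=="scene" else [235,135])
def tri(obs):
    return least_squares(lambda P:np.concatenate([proj(n,P)-o for n,o in obs]),[500,100,100])
def dep(n,uv,d):
    c=C[n];q=np.array([(uv[0]-c["cx"])/c["fx"],(uv[1]-c["cy"])/c["fy"],1])*d
    return (np.linalg.inv(c["camera_from_world"])@np.append(q,1))[:3]
E
python3 - <<'E'
from h import *
hx,hz=83-202*np.cos(1.309),76+202*np.sin(1.309)
O=[("scene",(33,303),(-80,110,74)),("scene",(262,537),(-80,-110,74)),("scene",(450,382),(80,-110,74)),("scene",(212,181),(80,110,74)),
("side",(32,292),(-80,110,74)),("side",(155,492),(-80,-110,74)),
("scene",(250,60),(hx,35,hz)),("scene",(350,133),(hx,-35,hz)),("side",(230,27),(hx,35,hz)),("side",(290,82),(hx,-35,hz))]
def W(p,P): c,s=np.cos(p[2]),np.sin(p[2]);return np.array([p[0]+c*P[0]-s*P[1],p[1]+s*P[0]+c*P[1],P[2]])
r=least_squares(lambda p:np.concatenate([proj(n,W(p,P))-crop(n,*c) for n,c,P in O]),[550,0,0],loss="soft_l1")
p=r.x;print(p);print([(np.round(proj(n,W(p,P))-crop(n,*c),1)) for n,c,P in O])
np.save("pose.npy",p)
inv=lambda Q:np.round([np.cos(p[2])*(Q[0]-p[0])+np.sin(p[2])*(Q[1]-p[1]),-np.sin(p[2])*(Q[0]-p[0])+np.cos(p[2])*(Q[1]-p[1]),Q[2]],1)
for nm,a,b in(("knobtip",(186,567),(70,515)),("knuckle",(160,160),(187,200)),("bartip",(113,122),(150,153))):
    t=tri([("scene",crop("scene",*a)),("side",crop("side",*b))]);print(nm,t.x.round(1),t.cost,inv(t.x))
D=np.load("pics/scene0.npy")
for nm,a in(("knobtip",(187,565)),("bartip",(117,126)),("barmid",(135,140)),("knuckle",(158,160)),("han",(300,97))):
    uv=crop("scene",*a);d=D[int(round(uv[1]))-1:int(round(uv[1]))+2,int(round(uv[0]))-1:int(round(uv[0]))+2];print(nm,d.round(),inv(dep("scene",uv,np.min(d))))
E
```

```text
[572.13921236 165.45050819 -12.74960245]
[array([-1.3, -0.6]), array([ 2.6, -0.3]), array([ 2.3, -0.2]), array([ 0.4, -1.2]), array([-2.3, -1.6]), array([-0.6,  1. ]), array([1.8, 0.4]), array([-0.5, -0.1]), array([0.1, 1.6]), array([-1.2, -0.4])]
knobtip [438.2 103.9  52.3] 0.08330890300357886 [-120.5  -84.9   52.3]
knuckle [640.2 281.2 103.4] 0.06861017069198592 [ 45.9 126.2 103.4]
bartip [628.3 310.9 130.6] 0.23640660476627007 [ 28.8 153.2 130.6]
knobtip [[870. 869. 870.]
 [870. 869. 870.]
 [868. 866.   0.]] [-407.6 -368.2  850. ]
bartip [[1010. 1009. 1011.]
 [1013. 1009. 1007.]
 [1009. 1009. 1010.]] [ 37.5 160.6 113.8]
barmid [[1001. 1004. 1002.]
 [1001.  999. 1000.]
 [ 999. 1002. 1000.]] [ 37.9 142.9 114.3]
knuckle [[987. 993. 987.]
 [989. 986. 986.]
 [991. 990. 990.]] [ 36.8 118.8 115.7]
han [[805. 801. 802.]
 [803. 802. 802.]
 [807. 802. 802.]] [ 26.4  -3.  275.8]
```

Yaw is −0.183 rad, and the fit agrees with the given sizes (knob, handle, and a foot at about z 70). The stay bar is at about case (40.5, 145, 110.5). Next I check the surroundings and write a move helper.

```bash
cat >> h.py <<'E'
p=np.load("pose.npy");yw=(p[2]+np.pi)%(2*np.pi)-np.pi
Rc=Ro.from_euler("z",yw).as_matrix()
def W(P): return np.array([p[0],p[1],0])+Rc@np.asarray(P,float)
def Inv(Q): return Rc.T@(np.asarray(Q)-[p[0],p[1],0])
def Rt(x,y): # tool axes in case coords -> world R
    x=np.array(x,float);y=np.array(y,float);return Rc@np.c_[x,y,np.cross(x,y)]
def tilt(t): return Rt((0,np.cos(t),-np.sin(t)),(1,0,0))
def cur():
    o=bot.get_obs();return o["tool_pos"],Ro.from_euler("xyz",o["tcp_rot"]).as_matrix(),o
def go(Pg,R,ref=None): # grasp point in case coords; returns the 6 shares
    T,R0,o=cur() if ref is None else ref
    d=R0.T@(W(Pg)-R[:,2]*6-T)/100
    return np.r_[d,Ro.from_matrix(R0.T@R).as_rotvec()/(np.pi/4)].round(3)
E
python3 - <<'E'
from h import *
print(yw)
D=np.load("pics/scene0.npy")
for uv in((320,60),(320,110),(345,120),(215,165),(385,165),(300,150)):print(uv,D[uv[1],uv[0]],dep("scene",uv,D[uv[1],uv[0]]).round())
# bar points, finer: average over patch along bar
for a in((120,128),(128,134),(136,141),(144,147),(152,153)):
    u=crop("scene",*a);print(Inv(dep("scene",u,np.median(D[int(u[1]):int(u[1])+2,int(u[0]):int(u[0])+2]))).round(1))
print(W((40.5,147,110.5)),W((31,0,271)),W((-112,-85,50)))
print(go((40.5,147,190),tilt(.35)))
E
```

```text
-0.1832318351216724
(320, 60) 1130.5607 [950. 408. 205.]
(320, 110) 1254.8099 [964. 403.  51.]
(345, 120) 1387.286 [1082.  388.  -51.]
(215, 165) 1153.6078 [660. 496.  28.]
(385, 165) 1708.6266 [1300.  318. -359.]
(300, 150) 1248.3792 [865. 392. -12.]
[ 38.4 158.7 112.8]
[ 39.3 151.6 112. ]
[ 38.6 142.7 113. ]
[ 39.1 135.2 113. ]
[ 38.8 127.  114.2]
[638.74585408 302.6102883  110.5       ] [602.62027117 159.80205233 271.        ] [446.52639509 102.28073584  50.        ]
[-4.421  0.285  0.554  0.288 -0.38   1.64 ]
```

>>> step_arm:
  targets: [0.5,-0.5,0.03,0.06,0.14,-0.19,0.8,0.5,-1,0.06,0.12,0.14,-0.19,0.8,0.5,-1,0.06,0.12,0.14,-0.19,0.8,0.5,-1,0.06,0.12,0.14,-0.19,0.8]

```text
time: 0.6
tool_pos: [322.2, 433.7, 239.0]
tcp_rot: [-3.083, 0.175, 2.06]
contact_force: [-0.2, 1.0, 0.1]
grip_width: 56.8
finger_force: 0.0
```

Run:
```python
from h import *
print(go((41,147,190),tilt(.35)),cur()[2]["joint_positions"].round(2))
```

```text
[-2.516  2.243  0.753  0.15  -0.19   0.833] [ 0.87  0.45  1.4  -0.14  1.41  0.41]
```

>>> step_arm:
  targets: [0.5,-0.5,0.45,0.15,0.08,-0.1,0.42,0.5,-1,0.89,0.3,0.15,-0.19,0.83,0.5,-1,0.89,0.3,0.15,-0.19,0.83,0.5,-1,0.89,0.3,0.15,-0.19,0.83,0.5,-1,0.89,0.3,0.15,-0.19,0.83]

```text
time: 1.23
tool_pos: [448.3, 383.2, 221.2]
tcp_rot: [-3.139, 0.349, 1.396]
contact_force: [0.3, 0.7, -0.0]
grip_width: 45.9
finger_force: 0.0
```

Run:
```python
from h import *
print(go((41,147,190),tilt(.35)),cur()[2]["joint_positions"].round(2))
```

```text
[-3.280e-01  2.022e+00  3.870e-01  1.000e-03 -1.000e-03  1.100e-02] [ 0.69  0.65  1.14 -0.22  1.62  0.88]
```

>>> step_arm:
  targets: [0.5,-0.08,0.5,0.1,0,0,0.01,0.5,-0.16,1,0.19,0,0,0.01,0.5,-0.16,1,0.19,0,0,0.01]

```text
time: 1.6
tool_pos: [544.8, 342.5, 208.7]
tcp_rot: [3.14, 0.349, 1.386]
contact_force: [-0.7, -0.2, 0.4]
grip_width: 45.8
finger_force: 0.0
```

>>> step_arm:
  targets: [0.5,-0.08,0.5,0.1,0,0,0,0.5,-0.16,1,0.19,0,0,0,0.5,-0.16,1,0.19,0,0,0,0.5,-0.16,1,0.19,0,0,0]

```text
time: 2.1
tool_pos: [636.1, 306.2, 197.7]
tcp_rot: [3.141, 0.348, 1.389]
contact_force: [-0.6, -0.5, 0.3]
grip_width: 45.7
finger_force: 0.0
```

Run:
```python
from h import *
R=tilt(.35)
print(go((41,147,190),R),go((41,147,109.5),R),cur()[2]["joint_positions"].round(2))
import cv2
o=cur();q,d=bot.capture("side");cv2.imwrite("pics/s2.png",cv2.resize(q[80:300,160:440],None,fx=2.5,fy=2.5))
```

```text
[-0.002  0.038  0.022  0.002 -0.003  0.002] [ 0.272  0.037  0.779  0.002 -0.003  0.002] [ 0.45  0.88  0.76 -0.28  1.71  0.63]
```

View pics/s2.png

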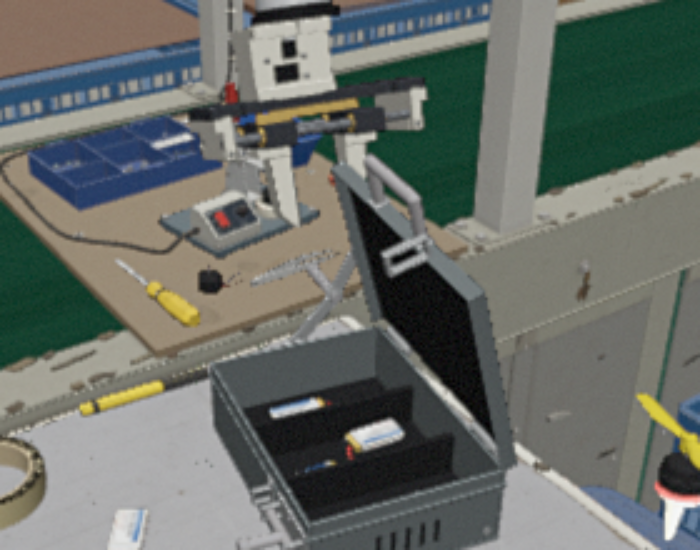

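The gripper is above the stay's bar and clear of the lid. I descend and close.

>>> step_arm:
  targets: [0.5,0.09,0.04,0.26,0,0,0,0.5,0.18,0.04,0.52,0,0,0,0.5,0.23,0.04,0.65,0,0,0,0.5,0.27,0.04,0.78,0,0,0,0.5,0.27,0.04,0.78,0,0,0,0.5,0.27,0.04,0.78,0,0,0]

```text
time: 2.9
tool_pos: [641.4, 303.6, 116.2]
tcp_rot: [3.138, 0.347, 1.387]
contact_force: [-0.2, -0.1, 0.7]
grip_width: 46.1
finger_force: 0.0
```

>>> step_arm:
  targets: [0,0,0,0,0,0,0,0,0,0,0,0,0,0,0,0,0,0,0,0,0,0,0,0,0,0,0,0,0,0,0,0,0,0,0]

```text
time: 3.52
tool_pos: [639.6, 303.6, 115.0]
tcp_rot: [-3.14, 0.349, 1.388]
contact_force: [-5.6, 0.8, 2.3]
grip_width: 9.1
finger_force: 30.0
```

>>> step_arm:
  targets: [0,-0.013,-0.043,-0.037,0,0,0,0,-0.013,-0.043,-0.037,0,0,0,0,-0.025,-0.089,-0.069,0,0,0,0,-0.025,-0.089,-0.069,0,0,0]

```text
time: 4.03
tool_pos: [631.7, 305.0, 122.5]
tcp_rot: [3.141, 0.348, 1.387]
contact_force: [-0.8, 0.2, -5.3]
grip_width: 9.0
finger_force: 30.0
```

>>> step_arm:
  targets: [0,-0.01,-0.05,-0.028,0,0,0,0,-0.01,-0.05,-0.028,0,0,0,0,-0.019,-0.103,-0.05,0,0,0,0,-0.019,-0.103,-0.05,0,0,0,0,-0.025,-0.157,-0.068,0,0,0,0,-0.025,-0.157,-0.068,0,0,0,0,-0.03,-0.214,-0.081,0,0,0,0,-0.03,-0.214,-0.081,0,0,0]

```text
time: 5.03
tool_pos: [610.7, 309.0, 131.6]
tcp_rot: [3.14, 0.348, 1.387]
contact_force: [0.3, 0.6, 2.4]
grip_width: 8.9
finger_force: 30.0
```

Run:
```python
from h import *
import cv2
T,R,o=cur();print(Inv(T+6*R[:,2]))
q,d=bot.capture("scene");cv2.imwrite("pics/s3.png",cv2.resize(q[130:330,210:410],None,fx=3,fy=3));np.save("pics/s3.npy",d)
```

```text
[ 11.77629639 146.14870211 125.96100615]
```

View pics/s3.png

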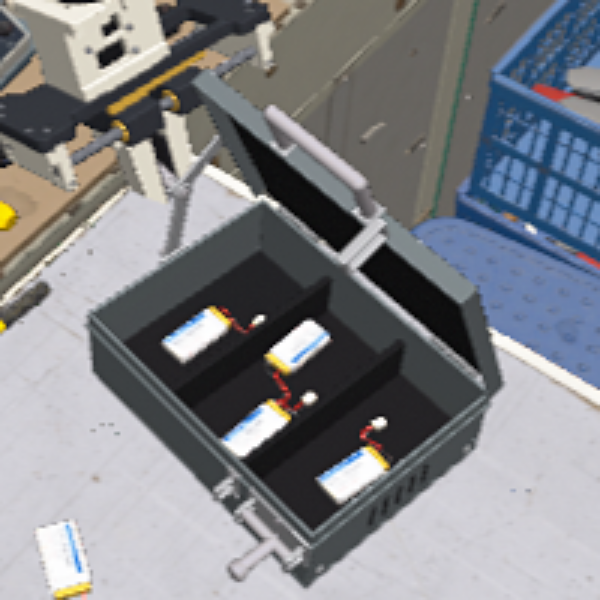

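The stay is broken and the lid has come down a little. The handle runs from crop (270,110) to (365,205), middle (318,158). I work out the lid angle.

Run:
```python
from h import *
H=lambda a,y=0:(83-202*np.cos(a),y,76+202*np.sin(a))
ob=[((270,110),35),((365,205),-35),((318,158),0)]
f=lambda a:np.concatenate([proj("scene",W(H(a[0],y)))-(np.array(c)/3+[210,130]) for c,y in ob])
r=least_squares(f,[1.2]);print(np.degrees(r.x),r.fun.round(1),H(r.x[0]))
D=np.load("pics/s3.npy");print(Inv(dep("scene",(316,182.7),D[183,316])),D[181:186,316])
```

```text
[67.43599316] [ 0.1  3.2 -2.3 -5.3 -1.6 -1.4] (np.float64(5.489512027261384), 0, np.float64(262.53719268346447))
[  4.22612852  -4.89905459 263.81682621] [797.37683 798.3846  799.70386 843.8213    0.     ]
```

>>> step_arm:
  targets: [0.4,0,0,0,0,0,0,0.4,0,0,0,0,0,0,0.4,0,0,0,0,0,0,0.4,0,0,-0.2,0,0,0,0.4,0,0,-0.6,0,0,0,0.4,0,0,-1,0,0,0,0.4,0,0,-1,0,0,0]

```text
time: 5.95
tool_pos: [618.2, 343.8, 228.7]
tcp_rot: [3.134, 0.343, 1.386]
contact_force: [-0.4, -0.6, -0.0]
grip_width: 36.8
finger_force: 0.0
```

Run:
```python
from h import *
print(go((6,160,310),tilt(0)))
import cv2
q,d=bot.capture("scene");cv2.imwrite("pics/s4.png",cv2.resize(q[130:330,210:410],None,fx=3,fy=3));np.save("pics/s3.npy",d)
```

```text
[-0.518 -0.061 -0.743  0.01   0.437 -0.   ]
```

View pics/s4.png

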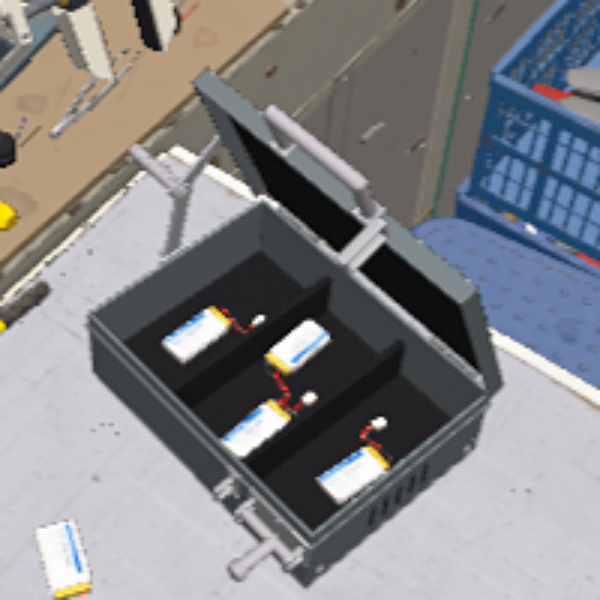

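The stay remains broken and the lid is still standing. Next I move over the handle.

>>> step_arm:
  targets: [0.4,-0.26,-0.03,-0.37,0,0.22,0,0.4,-0.52,-0.06,-0.74,0.01,0.44,0,0.4,-0.52,-0.06,-0.74,0.01,0.44,0,0.4,-0.52,-0.06,-0.74,0.01,0.44,0]

```text
time: 6.5
tool_pos: [606.5, 319.4, 310.9]
tcp_rot: [-3.134, 0.004, 1.385]
contact_force: [0.0, 0.9, -1.5]
grip_width: 36.8
finger_force: 0.0
```

>>> step_arm:
  targets: [0.4,-0.5,0,0,0,0,0,0.4,-1,0,0,0,0,0,0.4,-1,0,0,0,0,0]

```text
time: 6.88
tool_pos: [587.8, 219.6, 310.2]
tcp_rot: [-3.131, 0.006, 1.384]
contact_force: [1.3, 0.9, -0.0]
grip_width: 36.7
finger_force: 0.0
```

>>> step_arm:
  targets: [0.4,-0.3,0,0,0,0,0,0.4,-0.6,0,0,0,0,0,0.4,-0.6,0,0,0,0,0,0.4,-0.6,0,0,0,0,0]

```text
time: 7.38
tool_pos: [577.5, 164.3, 311.5]
tcp_rot: [-3.134, 0.003, 1.387]
contact_force: [-0.2, 0.1, -0.5]
grip_width: 36.5
finger_force: 0.0
```

Run:
```python
from h import *
print(go((6,0,261),tilt(0)),cur()[2]["joint_positions"].round(2))
```

```text
[ 0.003  0.008  0.444 -0.01   0.003 -0.   ] [0.15 0.46 1.19 0.   1.51 0.33]
```

>>> step_arm:
  targets: [0.4,0,0.01,0.2,0,0,0,0.4,0,0.01,0.4,0,0,0,0.4,0,0.01,0.45,0,0,0,0.4,0,0.01,0.45,0,0,0,0,0,0.01,0.45,0,0,0,0,0,0.01,0.45,0,0,0,0,0,0.01,0.45,0,0,0,0,0,0.01,0.45,0,0,0]

```text
time: 8.38
tool_pos: [578.4, 162.7, 268.1]
tcp_rot: [-3.136, 0.002, 1.386]
contact_force: [-0.8, -0.6, 1.1]
grip_width: 8.9
finger_force: 30.0
```

Run:
```python
from h import *
T,R,o=cur();g=Inv(T+6*R[:,2]);print(g,np.degrees(np.arctan2(g[2]-76,83-g[0])),np.hypot(g[2]-76,83-g[0]))
R=tilt(0);n=0
g0=(6,0,261)
ref=(W(g0)-R[:,2]*6,R,0)
a0=np.arctan2(185,77)
H=lambda a:np.array((83-202*np.cos(a),0,76+202*np.sin(a)))
for a in np.r_[a0:0:12j,-.02]:
  d=H(a)-H(a0);print(round(np.degrees(a),1),(d/100).round(3))
```

```text
[  6.62659454  -1.61694697 262.06429956] 67.68342836425347 201.12886574033678
67.4 [0. 0. 0.]
61.3 [-0.195  0.    -0.094]
55.1 [-0.378  0.    -0.207]
49.0 [-0.549  0.    -0.34 ]
42.9 [-0.704  0.    -0.49 ]
36.8 [-0.842  0.    -0.656]
30.6 [-0.962  0.    -0.836]
24.5 [-1.062  0.    -1.027]
18.4 [-1.141  0.    -1.228]
12.3 [-1.198  0.    -1.436]
6.1 [-1.232  0.    -1.649]
0.0 [-1.244  0.    -1.865]
-1.1 [-1.243  0.    -1.905]
```

>>> step_arm:
  targets: [0,0,-0.05,0.02,0,0,0,0,0,-0.1,0.045,0,0,0,0,0,-0.148,0.069,0,0,0,0,0,-0.195,0.094,0,0,0,0,0,-0.288,0.149,0,0,0,0,0,-0.378,0.207,0,0,0,0,0,-0.465,0.272,0,0,0,0,0,-0.549,0.34,0,0,0,0,0,-0.628,0.414,0,0,0,0,0,-0.704,0.49,0,0,0,0,0,-0.704,0.49,0,0,0]

```text
time: 9.75
tool_pos: [507.4, 176.4, 217.9]
tcp_rot: [-3.134, 0.002, 1.387]
contact_force: [2.2, 6.0, -3.3]
grip_width: 8.9
finger_force: 30.0
```

Run:
```python
from h import *
T,R,o=cur();g=Inv(T+6*R[:,2]);a0=np.arctan2(g[2]-76,83-g[0]);r=np.hypot(g[2]-76,83-g[0]);print(g,np.degrees(a0),r,o["contact_force"],o["moment"])
H=lambda a:np.array((83-202*np.cos(a),0,76+202*np.sin(a)))
for a in np.r_[a0:0:15j,-.02]:
  d=R.T@Rc@(H(a)-[g[0],0,g[2]]);print(round(np.degrees(a),1),(d/100).round(3))
```

```text
[-65.66915603  -1.06514352 211.931036  ] 42.43726896424719 201.44419699739618 [ 2.19851476  5.98440701 -3.27663825] [ 0.97101242 -0.3019264  -0.03094052]
42.4 [-0.    -0.004 -0.004]
39.4 [ 0.    -0.073  0.078]
36.4 [ 0.    -0.138  0.162]
33.3 [ 0.    -0.199  0.251]
30.3 [ 0.    -0.254  0.342]
27.3 [ 0.    -0.305  0.436]
24.2 [ 0.001 -0.351  0.533]
21.2 [ 0.001 -0.391  0.631]
18.2 [ 0.001 -0.426  0.732]
15.2 [ 0.001 -0.456  0.835]
12.1 [ 0.001 -0.481  0.939]
9.1 [ 1.000e-03 -5.000e-01  1.044e+00]
6.1 [ 1.00e-03 -5.13e-01  1.15e+00]
3.0 [ 0.002 -0.52   1.257]
0.0 [ 0.002 -0.522  1.364]
-1.1 [ 0.002 -0.522  1.404]
```

>>> step_arm:
  targets: [0,0,-0.073,0.078,0,0,0,0,0,-0.138,0.162,0,0,0,0,0,-0.199,0.251,0,0,0,0,0,-0.254,0.342,0,0,0,0,0,-0.305,0.436,0,0,0,0,0,-0.351,0.533,0,0,0,0,0,-0.391,0.631,0,0,0,0,0,-0.426,0.732,0,0,0,0,0,-0.456,0.835,0,0,0,0,0,-0.481,0.939,0,0,0,0,0,-0.481,0.939,0,0,0]

```text
time: 11.12
tool_pos: [460.0, 185.2, 124.6]
tcp_rot: [-3.135, 0.001, 1.386]
contact_force: [1.2, 8.3, -2.4]
grip_width: 8.6
finger_force: 30.0
```

Run:
```python
from h import *
T,R,o=cur();g=Inv(T+6*R[:,2]);a0=np.arctan2(g[2]-76,83-g[0]);r=np.hypot(g[2]-76,83-g[0]);print(g,np.degrees(a0),r,o["contact_force"],o["moment"])
H=lambda a:np.array((83-202*np.cos(a),0,76+202*np.sin(a)))
for a in np.r_[a0:0:5j,-.01,-.02]:
  d=R.T@Rc@(H(a)-[g[0],0,g[2]]);print(round(np.degrees(a),1),(d/100).round(3))
```

```text
[-113.8600838    -1.01165957  118.58123402] 12.20516533912336 201.41264628875442 [ 1.22528521  8.28354474 -2.44878331] [ 1.31092049 -0.32130715 -0.06595348]
12.2 [-0.    -0.006 -0.001]
9.2 [ 0.    -0.025  0.105]
6.1 [ 0.    -0.038  0.211]
3.1 [ 0.    -0.046  0.319]
0.0 [ 0.    -0.048  0.426]
-0.6 [ 0.    -0.048  0.446]
-1.1 [ 0.    -0.048  0.467]
```

>>> step_arm:
  targets: [0,0,-0.015,0.05,0,0,0,0,0,-0.025,0.105,0,0,0,0,0,-0.032,0.16,0,0,0,0,0,-0.038,0.211,0,0,0,0,0,-0.042,0.265,0,0,0,0,0,-0.046,0.319,0,0,0,0,0,-0.047,0.36,0,0,0,0,0,-0.048,0.4,0,0,0,0,0,-0.048,0.43,0,0,0,0,0,-0.048,0.43,0,0,0]

```text
time: 12.38
tool_pos: [455.5, 185.9, 82.2]
tcp_rot: [-3.136, 0.001, 1.386]
contact_force: [1.0, 7.6, -2.1]
grip_width: 8.8
finger_force: 30.0
```

Run:
```python
from h import *
T,R,o=cur();g=Inv(T+6*R[:,2]);print(g,o["contact_force"])
```

```text
[-118.4387664    -1.14954351   76.19899466] [ 1.03481737  7.62189938 -2.12612912]
```

>>> step_arm:
  targets: [0,0,0,0.02,0,0,0,0,0,0,0.02,0,0,0]

```text
time: 12.62
tool_pos: [455.5, 185.9, 80.3]
tcp_rot: [-3.136, 0.001, 1.386]
contact_force: [1.4, 8.6, -2.3]
grip_width: 9.0
finger_force: 30.0
```

>>> step_arm:
  targets: [0,0,0,0.02,0,0,0,0,0,0,0.02,0,0,0]

```text
time: 12.88
tool_pos: [455.5, 185.9, 79.8]
tcp_rot: [-3.137, 0.001, 1.386]
contact_force: [-3.2, 6.3, 13.3]
grip_width: 9.0
finger_force: 30.0
```

The lid has met its stop, with 13 N upward on the tool. I open slightly and lift clear.

>>> step_arm:
  targets: [0.26,0,0,0,0,0,0,0.26,0,0,0,0,0,0,0.26,0,0,0,0,0,0,0.26,0,0,-0.3,0,0,0,0.26,0,0,-0.7,0,0,0,0.26,0,0,-0.7,0,0,0,0.26,0,0,-0.7,0,0,0]

```text
time: 13.75
tool_pos: [455.7, 184.9, 147.9]
tcp_rot: [-3.135, 0.003, 1.386]
contact_force: [0.5, -0.1, -0.7]
grip_width: 23.9
finger_force: 0.0
```

Run:
```python
from h import *
import cv2
q,d=bot.capture("side");np.save("pics/s5.npy",d)
q2,d2=bot.capture("scene");np.save("pics/s6.npy",d2)
a=cv2.resize(q[220:320,230:380],None,fx=5,fy=5,interpolation=cv2.INTER_CUBIC)[:,:740]
b=cv2.resize(q2[180:340,210:400],None,fx=3.15,fy=3.15,interpolation=cv2.INTER_CUBIC)
cv2.imwrite("pics/s5.png",a);cv2.imwrite("pics/s6.png",b)
print(go((-119,-110,120),tilt(0)))
```

```text
[-1.078 -0.004  0.217 -0.01   0.004 -0.002]
```

View pics/s5.png

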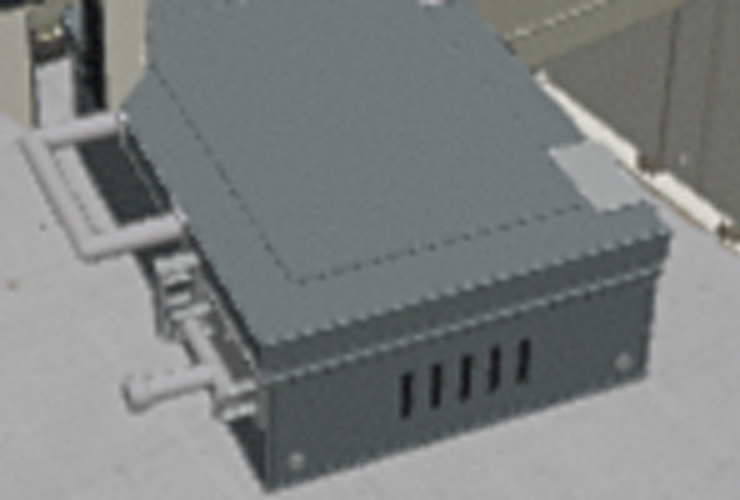

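View pics/s6.png

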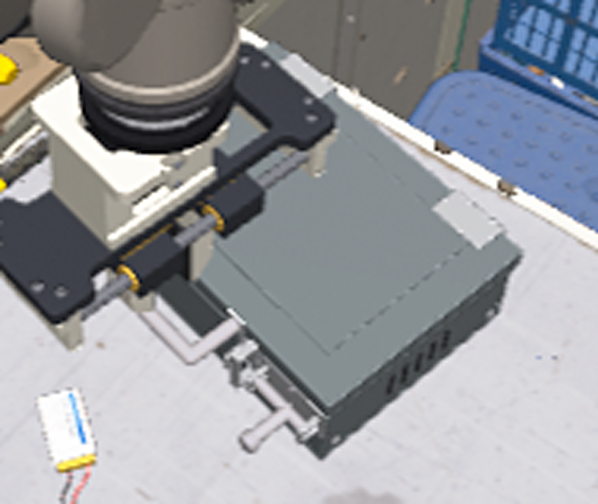

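The lid is shut, and the knob tip is at side crop (132,395) and scene crop (248,440). I close the fingers and come down on the knob's right side.

>>> step_arm:
  targets: [0,-0.5,0,0,0,0,0,0,-1,0,0,0,0,0,0,-1,0,0,0,0,0]

```text
time: 14.22
tool_pos: [436.8, 84.5, 147.8]
tcp_rot: [-3.133, 0.003, 1.382]
contact_force: [0.1, 0.3, 0.1]
grip_width: 1.3
finger_force: 0.0
```

Run:
```python
from h import *
t=tri([("side",np.array((132,394))/5+[230,220]),("scene",np.array((248,441))/3.15+[210,180])]);print(Inv(t.x),t.cost)
print(go((-119,-112,50),tilt(0)),cur()[2]["grip_width"])
```

```text
[-121.40019484  -84.4487339    51.88207598] 0.0006978528012565963
[-0.074  0.002  0.918 -0.011  0.004 -0.007] 1.2731252017256607
```

>>> step_arm:
  targets: [0,-0.07,0,0.3,-0.01,0,0,0,-0.07,0,0.6,-0.01,0,0,0,-0.07,0,0.8,-0.01,0,0,0,-0.07,0,0.92,-0.01,0,0,0,-0.07,0,0.92,-0.01,0,0]

```text
time: 14.85
tool_pos: [435.6, 80.3, 56.0]
tcp_rot: [-3.142, 0.003, 1.387]
contact_force: [0.6, 0.0, 0.2]
grip_width: 0.6
finger_force: 0.0
```

>>> step_arm:
  targets: [0,0.06,0,0,0,0,0,0,0.1,0,0,0,0,0,0,0.14,0,0,0,0,0,0,0.16,0,0,0,0,0,0,0.16,0,0,0,0,0]

```text
time: 15.48
tool_pos: [439.0, 95.8, 56.9]
tcp_rot: [3.139, 0.002, 1.386]
contact_force: [-0.5, 0.5, -0.8]
grip_width: 0.6
finger_force: 0.0
```

Run:
```python
from h import *
T,R,o=cur();print(Inv(T+6*R[:,2]),Rc.T@o["contact_force"])
```

```text
[-118.18477155  -92.74600147   50.88372669] [-0.58302546  0.36278268 -0.76019423]
```

>>> step_arm:
  targets: [0,0.03,0,0,0,0,0,0,0.06,0,0,0,0,0,0,0.09,0,0,0,0,0,0,0.12,0,0,0,0,0]

```text
time: 15.98
tool_pos: [441.2, 107.6, 56.7]
tcp_rot: [3.14, 0.002, 1.386]
contact_force: [0.3, -0.7, 0.4]
grip_width: 0.5
finger_force: 0.8
```

>>> step_arm:
  targets: [0,0.015,0,0,0,0,0,0,0.03,0,0,0,0,0]

```text
time: 16.23
tool_pos: [441.5, 109.3, 56.7]
tcp_rot: [3.14, 0.005, 1.387]
contact_force: [-0.0, -14.2, 0.9]
grip_width: 0.3
finger_force: 7.1
```

>>> step_arm:
  targets: [0,0.01,0,0,0,0,0,0,0.02,0,0,0,0,0]

```text
time: 16.48
tool_pos: [441.5, 109.9, 56.6]
tcp_rot: [3.141, 0.007, 1.388]
contact_force: [-1.7, -23.5, 3.2]
grip_width: 0.5
finger_force: 11.1
```

The bolt has met a hard stop at about 23 N. I back off, lift and check.

>>> step_arm:
  targets: [0,-0.06,0,0,0,0,0,0,-0.12,0,0,0,0,0,0,-0.12,0,-0.4,0,0,0,0,-0.12,0,-0.9,0,0,0,0,-0.12,0,-0.9,0,0,0]

```text
time: 17.1
tool_pos: [441.8, 101.1, 149.9]
tcp_rot: [3.132, 0.0, 1.386]
contact_force: [1.3, -0.4, -0.9]
grip_width: 0.1
finger_force: 0.0
```

>>> step_arm:
  targets: [0,-0.4,-0.4,-0.6,0,0,0,0,-0.8,-0.8,-0.8,0,0,0,0,-0.8,-0.8,-0.8,0,0,0,0,-0.8,-0.8,-0.8,0,0,0]

```text
time: 17.6
tool_pos: [346.3, 36.9, 226.7]
tcp_rot: [3.139, 0.002, 1.385]
contact_force: [1.3, 0.4, -0.6]
grip_width: 0.8
finger_force: 0.0
```

Run:
```python
from h import *
import cv2
q,d=bot.capture("side");a=cv2.resize(q[230:320,240:340],None,fx=4,fy=4,interpolation=cv2.INTER_CUBIC)
q2,d2=bot.capture("scene");b=cv2.resize(q2[250:340,260:360],None,fx=4,fy=4,interpolation=cv2.INTER_CUBIC)
cv2.imwrite("pics/s7.png",np.hstack([a,b]))
print(bot.get_obs()["tool_pos"])
```

```text
[346.92149532  37.3129031  226.11221275]
```

View pics/s7.png

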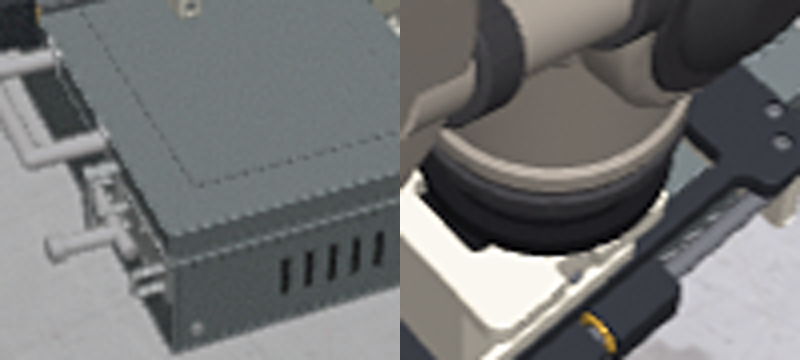

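The side view shows the bolt in the eye, with the knob tip at crop (52,250). I measure its travel from that.

Run:
```python
from h import *
f=lambda uv:least_squares(lambda y:proj("side",W((-121.4,y[0],51.9)))-uv,[-80]).x[0]
print(f(np.array((132,394))/5+[230,220]),f(np.array((52,249))/4+[240,230]),f(crop("side",70,515)))
```

```text
-84.46812914553796 -66.3494508368161 -84.74426048273084
```

Run:
```python
from h import *
import cv2
a=cv2.imread("pics/side0.png");b,_=bot.capture("side")
u=lambda y,x=-116:proj("side",W((x,y,50)))
print(u(-84.5),u(-84.5+22)-u(-84.5),u(-84.5+18)-u(-84.5))
k=8
A=cv2.resize(a,None,fx=k,fy=k,interpolation=cv2.INTER_CUBIC);B=cv2.resize(b,None,fx=k,fy=k,interpolation=cv2.INTER_CUBIC)
c=crop("side",70,515)
x0,y0,x1,y1=int((c[0]-6)*k),int((c[1]-6)*k),int((c[0]+8)*k),int((c[1]+6)*k)
r=cv2.matchTemplate(B[y0-120:y1+40,x0-120:x1+80],A[y0:y1,x0:x1],cv2.TM_CCOEFF_NORMED)
_,m,_,l=cv2.minMaxLoc(r);d=np.array([l[0]-120,l[1]-120])/k;print(m,d)
e=u(-62.5)-u(-84.5);print("travel",22*(d@e)/(e@e))
```

```text
[259.32911461 298.75307964] [-4.24196862 -7.85191596] [-3.48422383 -6.44932462]
0.9299592971801758 [-3.5   -6.625]
travel 18.469628667790104
```

```bash
python3 -c "
from plant import bot
print(bot.close_job())"
```

```text
the job is handed in; nothing more can be done
None
```

I handed the job in at about 18 s: the stay is broken past straight, the lid was lowered under grip until it met its stop, and the bolt was pushed to a hard stop (23 N, about 18.5 mm measured travel, which matches fully home only if it started about 3.5 mm along); the judge's verdict was not shown.

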